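# Bolt the pug mill's hopper lid

## Robot

A 6-joint arm with a two-finger parallel gripper is mounted at the origin on the work surface. World frame = base frame: x ahead of the robot, y to its left, z up, the work surface at z = 0. Lengths are in m, angles in rad, forces in N, time in s.
With the tool pointing down it reaches from about 0.375 to 0.9 m from the base axis. Payload 3.1 kg.
Tool frame: the origin (TCP) lies midway between the tips of the shut fingers; the grasp point (between the pads) lies manip.hold_point_z behind it (manip.hold_point_z is the distance from the TCP to the grasp point, in m); z points along the fingers, y is the direction in which the jaws open and shut (so a half turn about z gives the same grasp; the last joint's range is limited). The gripper opens to 85 mm and grips with 20 to 120 N. Pads are 22 mm wide; open, the fingers measure 114 mm over their backs; the gripper's body (76 mm by 85 mm) begins 54 mm behind the grasp point. The pads swing forward as they close: fully open they stand 13 mm farther back than shut.
Start: joints at [1.131, 0.527, 1.433, -0, 1.181, -0.178], TCP at [0.161, 0.604, 0.209] pointing down, gripper open.
Joint ranges: [-3.08, 3.08], [-0.75, 2.2], [0.22, 2.44], [-1.43, 4.57], [0, 2.65], [-2.85, 2.85]. Speed limits (rad/s): [2.79, 2.79, 3.14, 3.14, 3.14, 3.14].

## Interface

Orientations are given as a unit quaternion [x, y, z, w].
In Python, from station import manip, snapshot, workorder, models gives the robot as it stands.
- The arm moves only by the tool jog_arm, never from a script. Its argument "commands" is a list of rows, each a list of 5 numbers: the opening in per cent of the stroke, from 0 (shut) to 100 (fully open), then the shift along the world's x, y, z in cm, then the turn about the world's z in rad. A call has 1 to 8 rows; each row shifts and turns the pose as measured when the row begins; what a row does not reach is not made up. A row lasts 1/12 s, in which the tool goes at most 41.7 mm and 7.16 degrees, less where a joint would pass 70% of its speed; a pose out of reach is approached as far as the arm can. A call with a gripper value outside its range is refused whole. The fingers move at their own pace and stop on an object; "squeeze" is the grip in N (left out, the last holds). Time passes only in rows, so rows that do not move let the fingers close. It gives the time, the measured TCP pose, the force and the opening at its end, in the units of the state.
- manip.sense(): the state, without advancing time (a new reading comes with each control period).
- snapshot(name): name is "side" or "top"; returns a dict with "image" (480x640x3 uint8, red, green, blue), "intrinsics" (3x3 intrinsics, pixels), "D" ([k1, k2, p1, p2, k3] as OpenCV has them; the pictures are not rectified), "extrinsics" (4x4, takes a point from camera to world coordinates). Camera axes: x right, y down, z forward; pixel columns grow to the right and rows downward; lengths in m; the calibration is good to about 2 mm. A picture is of the moment at which its call begins. There is no depth.
- workorder.sign_off(): hands the job in, once; it reports no verdict.
Trained networks look in a picture, given as the dict that the camera call returned (one of the last four; its "shot" number tells which), for a name from the list of things; names that differ only in an ending like _2 or _b are one class to them, and where a whole thing is asked for, a point or a joint stands for the part that bears it (a point fixed in the world has none). Each returns a list of dicts, best first, with "score" (0 to 1); they miss things now and then, are a little off and sometimes report something else, mostly with a low value. They report only what shows in the picture. A call takes as long as a camera call.
- models.find_in(picture, name): "centre" ([x, y, z] in m, in world coordinates, good to about 4 mm: the middle of the surface that is visible of it).
- models.pinpoint(picture, name): "centre" ([x, y, z] in m, in world coordinates, good to about 4 mm: a listed point, or the origin of a listed thing).
The state is a dict: "t": time; "q": joint angles; "qd": joint speeds; "tau": joint torques, N m; "tcp_pos": TCP position; "tool_rot": TCP orientation; "force": force on the tool from outside, world axes, zero at the start; "ft_torque": the same for the moment, N m; "finger_gap": opening from 0.0 (shut) to 1.0 (fully open).
Only numpy, scipy, OpenCV 4.12 (cv2) and the standard library are available. Lean on these libraries where they do the work, as an engineer would, in place of code of your own. Each camera call takes 0.05 s, during which the arm holds its last target. There are 200 camera calls.

## Task

Lock the closed hopper lid of the bench pug mill: push the knob of the lid's barrel bolt along its slot until the bolt is fully home in the keeper, then push the knob over sideways, towards the lid's front edge, until the handle lies right down in the notch at the slot's end. Do not lift the lid, leave everything else standing where it is, and finish clear of the machine.

Things in the scene. Friction and masses are not known exactly. Their poses are not given: they have to be found in the camera images.
- pug_mill: Fixed bench pug mill, 0.72 m long, yaw within 0.35 rad. Origin on the table under the hopper's centre; x from its front (towards the robot) to its back, y from its nozzle end to its motor end, z up. Hopper lid: a flat plate 186 (x) by 236 mm (y), top at 213 mm, front edge at x = -93 mm. Beside it the gearbox cover, y = 123 to 257 mm, top at 205 mm. Lid's bow handle: x = 45, y = -10 to 80, top at 246 mm.
- bolt_tube (a point): Point on the axis of the lid's barrel bolt, at the corner of its slot (mill x = -55, y = 25, z = 230 mm). The bolt's steel tube, 28 mm across, lies along the mill's y from y = -60 to 55 mm. Axes as the mill's. An 11 mm wide slot along its top holds the handle upright (0.15 rad of play either way); only at its motor end does it turn the corner and run, 11 mm wide, down the tube's front (-x) side.
- keeper_mouth (a point): Centre of the mouth of the keeper, a steel bridge on the gearbox cover in line with the bolt (mill x = -55, y = 130, z = 230 mm; 16 mm long in y, 37 wide, top at 247 mm). A guide bridge for the rod, top at 244 mm, stands on the lid at mill y = 92 mm.
- bolt (a joint): Slide of the bolt along the mill's +y, m: 0 fully drawn back, 0.051 against its stop, fully home in the keeper. It starts between 0 and 0.012. It moves with 4 N of friction and stays where it is left.
- bolt_handle (a joint): Turn of the bolt's handle about the bolt's axis, rad: 0 upright, positive towards the mill's front (-x), 1.5 right down (lying level) in the notch. It has light friction (1 N at the knob) and stays where it is left.
- knob (a point): Centre of the steel ball knob (20 mm in diameter) on the end of the bolt's handle, 52 mm from the bolt's axis on a round stem 8 mm thick. With the handle upright it is 282 mm above the table, at x = -55 mm, y = -25 mm + the bolt's slide in the mill's frame; the knob's top is 79 mm above the lid. With the handle right down it is at z = 234 mm, x = -107 mm.
- hopper_lid (a joint): Hinge of the hopper's lid along its back edge, rad: 0 shut, growing as the lid is lifted. It starts shut and, as long as it is not bolted, can be lifted freely.
- die_ring: Bystander, loose, to be left alone: spare steel die ring, 68 mm across, 10 mm thick, lying flat on the lid behind the bolt, towards the nozzle end; origin at the centre of its underside.
- sample_jar: Bystander, loose, to be left alone: small glass jar, 38 mm across, 50 mm tall, standing on the gearbox cover.
- glaze_tub: Bystander, loose, to be left alone: white tub with a lid, 66 mm across, 80 mm tall, standing on the table in front of the hopper.
- glue_bottle: Bystander, loose, to be left alone: white bottle, 52 mm across, 140 mm tall, standing on the table in front of the mill's barrel.
- scraper: Bystander, loose, to be left alone: red-handled scraper, 220 mm long, blade 80 mm wide, lying on the table in front of the hopper.
- mug: Bystander, loose, to be left alone: white mug, 76 mm across, 90 mm tall, standing on the table in front of the motor.
- underglaze_jar: Bystander, loose, to be left alone: amber glass jar, 60 mm across, 70 mm tall, standing behind the mill.
- brush: Bystander, loose, to be left alone: wooden brush, 200 mm long, lying behind the mill.

How it is judged:
On the way, in this order (a step that is already met when the one before it is completed fails the run):
1. the bolt is pushed along into the keeper (value of joint bolt above 0.046 m), for 0.1 s.
2. its handle is turned down into the notch (value of joint bolt_handle above 1.25 rad), for 0.1 s.
At the end, for the whole second after the job is handed in: The bolt is home (slide above 46 of 51 mm), its handle lies down in the notch (past 1.25 of 1.5 rad) and at rest, the lid is shut (below 0.04 rad), and every bystander is within 30 mm of where it stood (value of joint bolt above 0.046 m and value of joint bolt_handle above 1.25 rad and value of joint hopper_lid below 0.04 rad and velocity of joint bolt_handle below 0.1 rad/s and not (distance of die_ring from where it was at the start of the episode above 0.03 m) and not (distance of sample_jar from where it was at the start of the episode above 0.03 m) and not (distance of glaze_tub from where it was at the start of the episode above 0.03 m) and not (distance of glue_bottle from where it was at the start of the episode above 0.03 m) and not (distance of scraper from where it was at the start of the episode above 0.03 m) and not (distance of mug from where it was at the start of the episode above 0.03 m) and not (distance of underglaze_jar from where it was at the start of the episode above 0.03 m) and not (distance of brush from where it was at the start of the episode above 0.03 m)); the robot touches nothing.
It fails at once if the lid is lifted (more than 0.06 rad) (value of joint hopper_lid above 0.06 rad).
It fails at once if a bystander is moved, lifted or knocked over (more than 30 mm) (distance of any of die_ring, sample_jar, glaze_tub, glue_bottle, scraper, mug, underglaze_jar, brush from where it was at the start of the episode above 0.03 m).
It also fails if it takes over 48 s, if anything falls off the work surface, if the arm or the gripper's body presses on something with over 40 N, if the wrist force passes 120 N, or if a joint passes its speed limit or range.

## Working session

There is one attempt and no reset: what is moved stays moved. The work goes in short steps, Python scripts to look and compute and a tool call to move; the robot and the scene stay as the last step left them, time stands still between calls to the robot, and variables do not carry over. Pictures are saved under pics/ and viewed, about 8 in all and at most 12, crops included, and the job is handed in when it is done.

Besides the shell and the picture viewer there is one more tool, called after "Emit:" by a JSON object that holds its "method" and its "body", one argument or row to a line. jog_arm: Moves the arm, as the interface text tells. Its arguments: {"type":"object","properties":{"commands":{"type":"array","items":{"type":"array","items":{"type":"number"}}},"squeeze":{"type":"number"}},"required":["commands"]}

```bash
mkdir -p pics
cat > h.py <<'E'
import numpy as np, cv2
from station import manip, snapshot, workorder, models
def save(p,n): cv2.imwrite(f'pics/{n}.png',p['image'][:,:,::-1])
E
python3 - <<'E'
from h import *
s=manip.sense(); print(s['tcp_pos'],s['tool_rot'],s['force'],s['finger_gap'],s['t'],manip.hold_point_z)
ims=[]
for c in ['side','top']:
    p=snapshot(c); save(p,c+'0'); print(c,p['extrinsics'].round(3).tolist())
    for n in ['pug_mill','bolt_tube','keeper_mouth','knob','die_ring','sample_jar','glaze_tub']:
        r=models.pinpoint(p,n)
        print(c,n,[(np.round(d['centre'],4).tolist(),round(d['score'],2)) for d in r[:2]])
E
```

```text
[0.16080002 0.60315605 0.20750446] [ 1.30051270e-01  9.91506651e-01 -1.05328082e-03 -3.45659435e-04] [-0.20467914 -0.19991728  0.12369493] 1.0004581090052278 0.0 0.0187
side [[0.9, -0.274, 0.339, 0.155], [-0.436, -0.545, 0.716, -0.809], [-0.012, -0.792, -0.61, 0.894], [0.0, 0.0, 0.0, 1.0]]
side pug_mill []
side bolt_tube [([0.5097, 0.0394, 0.232], 0.84)]
side keeper_mouth [([0.5273, 0.1418, 0.2281], 0.53)]
side knob [([0.5065, -0.0074, 0.2814], 0.65)]
side die_ring [([0.5914, -0.0668, 0.2131], 0.68)]
side sample_jar [([0.6261, 0.2142, 0.2032], 0.72)]
side glaze_tub [([0.3819, -0.0465, 0.0024], 0.84)]
top [[0.012, -0.993, 0.116, 0.422], [-1.0, -0.013, -0.014, 0.066], [0.015, -0.116, -0.993, 1.172], [0.0, 0.0, 0.0, 1.0]]
top pug_mill [([0.406, 0.1338, -0.0026], 0.57), ([0.7191, 0.0684, -0.0001], 0.43)]
top bolt_tube [([0.5127, 0.0415, 0.2304], 0.87)]
top keeper_mouth [([0.5299, 0.1429, 0.2335], 0.67)]
top knob [([0.7211, 0.0644, -0.0009], 0.74), ([0.5094, -0.0049, 0.2811], 0.56)]
top die_ring [([0.5969, -0.067, 0.2112], 0.87)]
top sample_jar [([0.6245, 0.2165, 0.2104], 0.66)]
top glaze_tub [([0.3797, -0.0457, -0.0011], 0.6)]
```

View pics/side0.png

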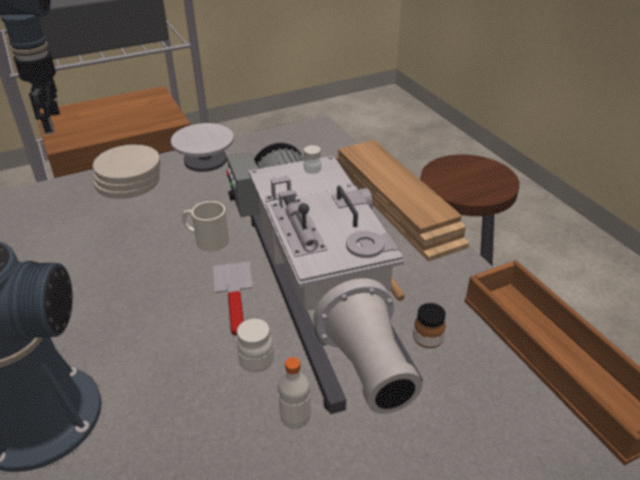

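View pics/top0.png

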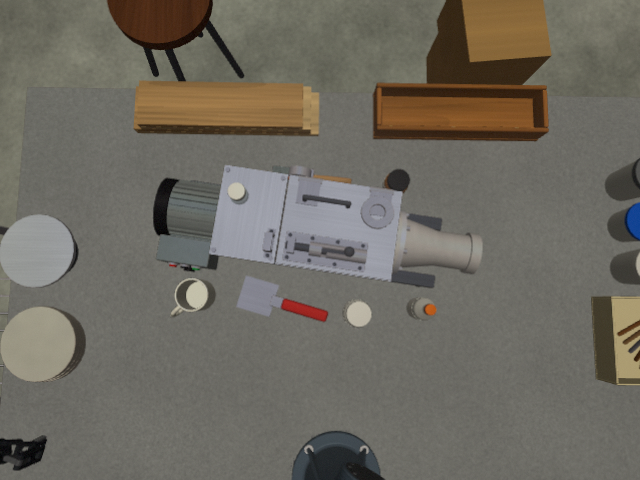

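The side view shows the knob upright at about (304,210), with the keeper beyond it at (281,187). The top view shows the bolt at (325,248), with clear space around it, and the ring and bow handle well behind it. The mill's yaw is about -0.14. The shut fingers will push the knob from the nozzle side.

Emit:
{"method": "jog_arm", "body": {
  "commands": [
    [0,0,0,3.8,0.03],
    [0,0,0,3.8,0.03],
    [0,0,0,3.8,0.03],
    [0,0,0,3.8,0.03],
    [0,1.9,-3.6,0,0],
    [0,1.9,-3.6,0,0],
    [0,1.9,-3.6,0,0],
    [0,1.9,-3.6,0,0]
  ],
  "squeeze": 30
}}

```text
t: 1.47
tcp_pos: [0.2354, 0.4605, 0.3666]
tool_rot: [0.061, 0.998, 0.002, 0.002]
force: [0.8, -0.2, -0.7]
finger_gap: 0.002
```

Emit:
{"method": "jog_arm", "body": {
  "commands": [
    [0,1.9,-3.6,0,0],
    [0,1.9,-3.6,0,0],
    [0,1.9,-3.6,0,0],
    [0,1.9,-3.6,0,0],
    [0,1.9,-3.6,0,0],
    [0,1.9,-3.6,0,0],
    [0,1.9,-3.6,0,0],
    [0,1.9,-3.6,0,0]
  ]
}}

```text
t: 2.13
tcp_pos: [0.3875, 0.1632, 0.3696]
tool_rot: [0.058, 0.998, 0.004, 0.006]
force: [0.7, -0.3, 0.1]
finger_gap: -0.001
```

Emit:
{"method": "jog_arm", "body": {
  "commands": [
    [0,1.9,-3.5,0,0],
    [0,1.9,-3.5,0,0],
    [0,1.9,-3.5,0,0],
    [0,1.9,-3.5,0,0],
    [0,1.9,-3.5,0,0],
    [0,1.6,-3.0,0,0],
    [0,0,0,0,0],
    [0,0,0,0,0]
  ]
}}

```text
t: 2.8
tcp_pos: [0.5044, -0.0618, 0.3711]
tool_rot: [0.065, 0.998, 0.003, 0.01]
force: [0.1, 0.6, -0.1]
finger_gap: -0.004
```

Run:
```python
from h import *
s=manip.sense(); print(s['tcp_pos'],s['tool_rot'],s['force'],s['t'])
for c in ['side','top']:
    p=snapshot(c)
    for n in ['bolt_tube','keeper_mouth','knob']:
        r=models.pinpoint(p,n)
        print(c,n,[(np.round(d['centre'],4).tolist(),round(d['score'],2)) for d in r[:2]])
    if c=='side': cv2.imwrite('pics/a1.png',cv2.resize(p['image'][100:300,200:460,::-1],None,fx=3,fy=3))
```

```text
[ 0.50440194 -0.0617673   0.37112116] [0.06462803 0.99785387 0.00285827 0.01013465] [ 0.07931338  0.57985732 -0.08546243] 2.8
side bolt_tube [([0.5133, 0.0423, 0.2296], 0.79)]
side keeper_mouth [([0.5264, 0.1417, 0.2311], 0.6)]
side knob [([0.5075, -0.011, 0.2802], 0.44)]
top bolt_tube [([0.5128, 0.0406, 0.2303], 0.79), ([0.7188, 0.068, 0.0017], 0.25)]
top keeper_mouth [([0.5279, 0.1435, 0.2301], 0.8), ([0.381, -0.0499, -0.0], 0.36)]
top knob [([0.5102, -0.0067, 0.2812], 0.41)]
```

View pics/a1.png

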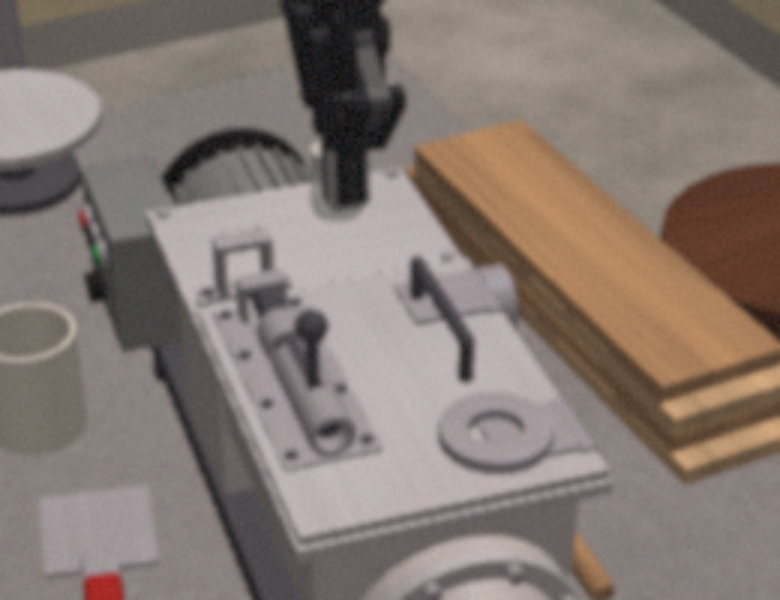

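Emit:
{"method": "jog_arm", "body": {
  "commands": [
    [0,0,0,-3.5,-0.01],
    [0,0,0,-3.5,-0.01],
    [0,0,0,-2.5,0],
    [0,0,0,-1,0],
    [0,0,0,0,0]
  ]
}}

```text
t: 3.62
tcp_pos: [0.5047, -0.0557, 0.2672]
tool_rot: [0.069, 0.997, 0.001, 0.016]
force: [-0.0, -0.7, 0.7]
finger_gap: -0.0
```

Emit:
{"method": "jog_arm", "body": {
  "commands": [
    [0,0.1,1.0,0,0],
    [0,0.1,1.0,0,0],
    [0,0.1,1.0,0,0],
    [0,0.1,1.0,0,0]
  ]
}}

```text
t: 3.95
tcp_pos: [0.5102, -0.0128, 0.2698]
tool_rot: [0.07, 0.997, 0.001, 0.018]
force: [0.4, 1.0, 0.9]
finger_gap: 0.001
```

Emit:
{"method": "jog_arm", "body": {
  "commands": [
    [0,0,0.8,-0.2,0],
    [0,0,0.3,-0.1,0],
    [0,0,0,0,0]
  ]
}}

```text
t: 4.2
tcp_pos: [0.512, 0.0025, 0.2696]
tool_rot: [0.067, 0.997, 0.0, 0.021]
force: [-0.3, -0.2, -0.4]
finger_gap: 0.001
```

Run:
```python
from h import *
s=manip.sense(); print(s['tcp_pos'],s['tool_rot'],s['force'],s['t'])
for c in ['side','top']:
    p=snapshot(c)
    for n in ['knob']:
        r=models.pinpoint(p,n)
        print(c,n,[(np.round(d['centre'],4).tolist(),round(d['score'],2)) for d in r[:2]])
    if c=='side': cv2.imwrite('pics/a2.png',cv2.resize(p['image'][120:270,220:420,::-1],None,fx=4,fy=4))
```

```text
[0.51198935 0.00247458 0.26956385] [6.73808828e-02 9.97495811e-01 3.54654198e-04 2.14894990e-02] [-0.32040902 -0.1919742  -0.371492  ] 4.2
side knob [([0.5054, -0.008, 0.2786], 0.6)]
top knob [([0.5269, 0.1401, 0.2288], 0.17)]
```

View pics/a2.png

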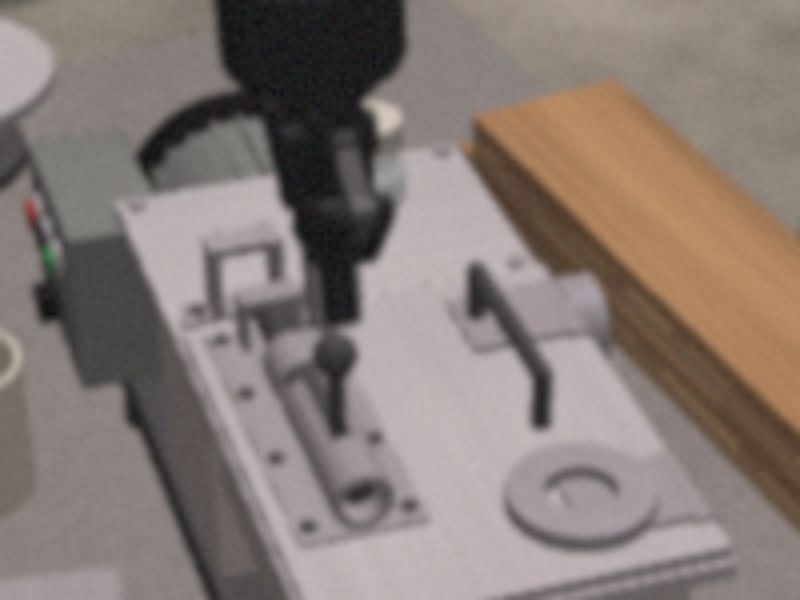

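Run:
```python
from h import *
from scipy.spatial.transform import Rotation as R
P={c:snapshot(c) for c in ['side','top']}
def pr(p,X):
    E=np.linalg.inv(p['extrinsics']); r=cv2.Rodrigues(E[:3,:3])[0]
    return cv2.projectPoints(np.float64([X]),r,E[:3,3],p['intrinsics'],p['D'])[0].ravel()
s=manip.sense();print(s['t'],s['q'],s['tcp_pos'],R.from_quat(s['tool_rot']).as_matrix().round(3).tolist())
print('side tcp',pr(P['side'],s['tcp_pos']),'knob',pr(P['side'],[.5085,-.008,.281]), 'tcp at a1',pr(P['side'],[.5044,-.0618,.3711]))
print('top tcp',pr(P['top'],s['tcp_pos']),'knob',pr(P['top'],[.5085,-.008,.281]))
cv2.imwrite('pics/a3.png',cv2.resize(P['top']['image'][190:310,250:410,::-1],None,fx=5,fy=5))
```

```text
4.5 [-0.221439    0.28264926  1.66610141  0.00784419  1.15159033 -1.65781011] [0.5118171  0.00089884 0.26905616] [[-0.99, 0.137, 0.042], [0.137, 0.991, -0.002], [-0.042, 0.004, -0.999]]
side tcp [304.44309378 211.26570629] knob [304.6892236  208.75237862] tcp at a1 [315.32848836 179.80771349]
top tcp [344.07409517 249.274746  ] knob [349.20617583 250.45615979]
```

View pics/a3.png

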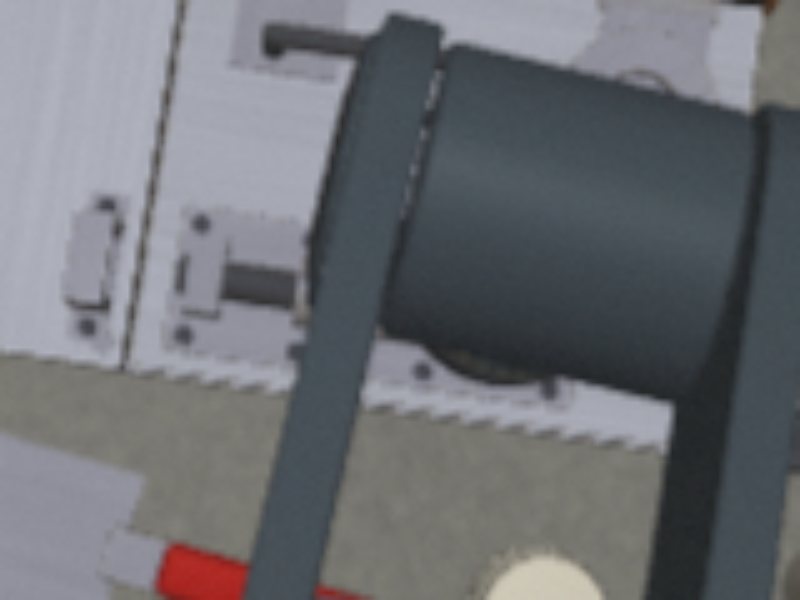

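Run:
```python
from h import *
P={c:snapshot(c) for c in ['side','top']}
def pr(p,X):
    E=np.linalg.inv(p['extrinsics']); r=cv2.Rodrigues(E[:3,:3])[0]
    return cv2.projectPoints(np.float64([X]),r,E[:3,3],p['intrinsics'],p['D'])[0].ravel().round(1)
print(P['side']['intrinsics'].tolist(),P['side']['D'])
a=np.array([.1608,.6032,.2075])
o=[]
for c,(u,v) in {'side':(45,115),'top':(25,452)}.items():
    im=cv2.imread(f'pics/{c}0.png')
    for dz in (0,.013,.03): print(c,dz,pr(P[c],a+[0,0,dz]), 'jaw',pr(P[c],a+[.011,.042,dz]),pr(P[c],a-[.011,.042,-dz]))
    y,x=max(v-50,0),max(u-50,0); x=0
    o.append(cv2.resize(im[v-50:min(v+50,480),0:100][-78:],None,fx=4,fy=4))
# current side wide+tip
cv2.imwrite('pics/a4.png',np.hstack(o))
s=manip.sense()['tcp_pos'];
for d in ([0,0,0],[0,0,.02],[0,0,.03],[0,.03,0]): print(d,pr(P['side'],s+d))
```

```text
[[622.5743202451424, 0.0, 318.2415119515704], [0.0, 622.5743202451424, 236.93505242300017], [0.0, 0.0, 1.0]] [0.00434686 0.         0.         0.         0.        ]
side 0 [ 56.5 137.7] jaw [ 59. 129.] [ 53.9 146.9]
side 0.013 [ 55.  132.6] jaw [ 57.5 124. ] [ 52.4 141.7]
side 0.03 [ 53.  125.9] jaw [ 55.5 117.4] [ 50.3 134.9]
top 0 [ 30.9 428.3] jaw [  9.5 422.3] [ 52.4 434.3]
top 0.013 [ 26.9 430.2] jaw [  5.2 424.2] [ 48.7 436.3]
top 0.03 [ 21.5 432.8] jaw [ -0.7 426.6] [ 43.7 439. ]
[0, 0, 0] [304.4 211.3]
[0, 0, 0.02] [304.2 201.8]
[0, 0, 0.03] [304.  196.9]
[0, 0.03, 0] [297.3 202.5]
```

View pics/a4.png

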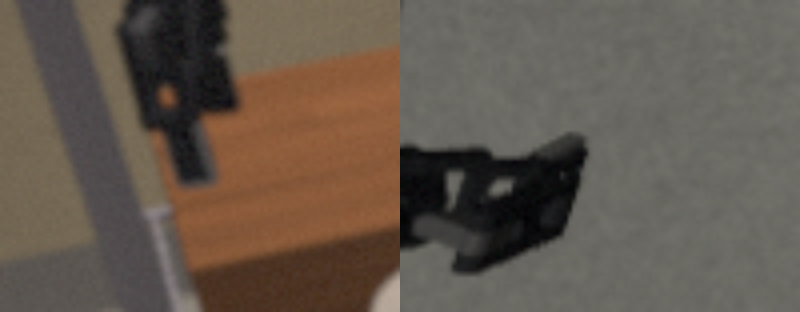

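The pictures show the fingertip (305,200 in the side view) about 25 mm higher than the reported TCP. The initial top and side views agree, with the tip about 20 mm above the TCP there. So the fingers passed just over the knob and the bolt has not moved. I'll back off and come in lower.

Emit:
{"method": "jog_arm", "body": {
  "commands": [
    [0,0,0,3,0],
    [0,-0.5,-3.5,0,0],
    [0,-0.5,-3.2,0,0],
    [0,0,0,0,0],
    [0,0,0,-3,0],
    [0,0,0,-2,0],
    [0,0,0,-0.8,0],
    [0,0,0,0,0]
  ]
}}

```text
t: 5.27
tcp_pos: [0.5029, -0.0713, 0.2416]
tool_rot: [0.07, 0.997, -0.001, 0.023]
force: [0.0, 0.1, -0.2]
finger_gap: -0.0
```

Emit:
{"method": "jog_arm", "body": {
  "commands": [
    [0,0.2,1.5,0,0],
    [0,0.1,1.0,0,0],
    [0,0.1,1.0,0,0],
    [0,0.1,1.0,0,0]
  ]
}}

```text
t: 5.6
tcp_pos: [0.5089, -0.0265, 0.2427]
tool_rot: [0.072, 0.997, -0.002, 0.023]
force: [-1.0, -3.9, -2.5]
finger_gap: 0.001
```

Emit:
{"method": "jog_arm", "body": {
  "commands": [
    [0,0,0.5,0,0]
  ]
}}

```text
t: 5.68
tcp_pos: [0.5093, -0.021, 0.2431]
tool_rot: [0.071, 0.997, -0.003, 0.024]
force: [0.1, -3.8, -1.7]
finger_gap: -0.005
```

Emit:
{"method": "jog_arm", "body": {
  "commands": [
    [0,0,0.8,-0.05,0],
    [0,0,0.8,-0.05,0],
    [0,0,0.8,-0.05,0],
    [0,0,0.6,0,0]
  ]
}}

```text
t: 6.02
tcp_pos: [0.5111, 0.0087, 0.2432]
tool_rot: [0.069, 0.997, -0.007, 0.026]
force: [0.2, -4.9, -2.3]
finger_gap: 0.001
```

Emit:
{"method": "jog_arm", "body": {
  "commands": [
    [0,0,0.4,0,0],
    [0,0,0.4,0,0]
  ]
}}

```text
t: 6.18
tcp_pos: [0.5109, 0.0176, 0.2432]
tool_rot: [0.068, 0.997, -0.008, 0.026]
force: [-0.8, -10.2, -1.5]
finger_gap: 0.005
```

Emit:
{"method": "jog_arm", "body": {
  "commands": [
    [0,0,0.4,0,0],
    [0,0,0.3,0,0]
  ]
}}

```text
t: 6.35
tcp_pos: [0.5105, 0.0174, 0.2434]
tool_rot: [0.066, 0.997, -0.017, 0.026]
force: [-1.3, -15.9, -0.5]
finger_gap: -0.004
```

Run:
```python
from h import *
s=manip.sense(); print(s['tcp_pos'],s['force'],s['t'])
p=snapshot('side')
print([(np.round(d['centre'],4).tolist(),round(d['score'],2)) for d in models.pinpoint(p,'knob')[:2]])
cv2.imwrite('pics/a5.png',cv2.resize(p['image'][120:270,220:420,::-1],None,fx=4,fy=4))
```

```text
[0.51053111 0.01741402 0.24340665] [ -1.28733311 -15.93529892  -0.51834084] 6.35
[([0.5102, 0.041, 0.2793], 0.56)]
```

View pics/a5.png

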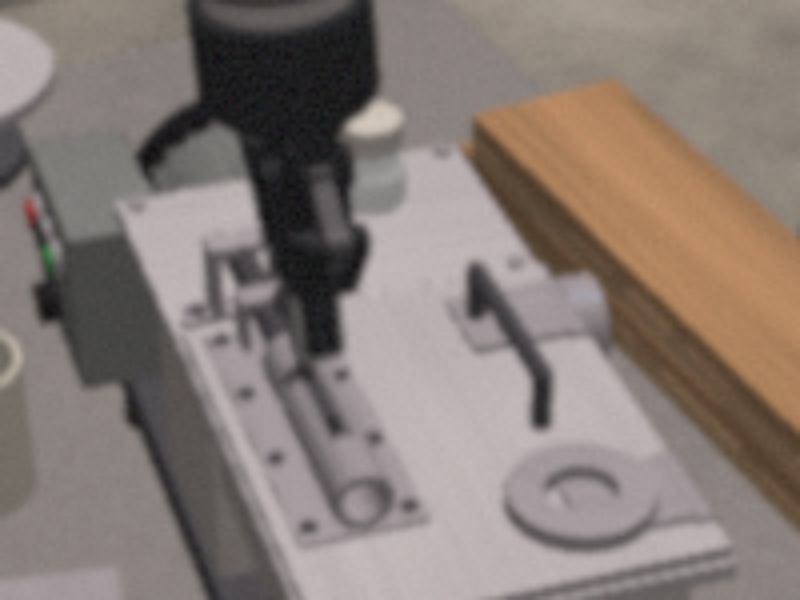

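The knob has moved from about (303,209) to just behind the fingertips near (300,203), and the force has risen to 16 N, so the bolt is against its stop. Next I back off, lift over the knob and drop behind it.

Emit:
{"method": "jog_arm", "body": {
  "commands": [
    [0,0,-1.5,0,0],
    [0,0,0,3,0.02],
    [0,0,0,3,0.02],
    [0,0,0,0,0],
    [0,3.0,1.5,0,0],
    [0,1.5,1.5,0,0],
    [0,0,0,0,0]
  ]
}}

```text
t: 7.03
tcp_pos: [0.5519, 0.0398, 0.3047]
tool_rot: [0.048, 0.999, -0.008, 0.022]
force: [-0.4, -0.6, 0.2]
finger_gap: -0.001
```

Emit:
{"method": "jog_arm", "body": {
  "commands": [
    [0,0,0,-3,-0.02],
    [0,0,0,-2.5,-0.02],
    [0,0,0,-0.8,0],
    [0,0,0,0,0]
  ]
}}

```text
t: 7.37
tcp_pos: [0.5514, 0.0443, 0.2404]
tool_rot: [0.068, 0.997, -0.006, 0.022]
force: [-0.0, -0.1, -0.8]
finger_gap: 0.001
```

Emit:
{"method": "jog_arm", "body": {
  "commands": [
    [0,-0.4,-0.8,0,0],
    [0,-1.2,0.1,0,0],
    [0,-0.9,0.1,0,0],
    [0,-0.8,0.1,0,0]
  ]
}}

```text
t: 7.7
tcp_pos: [0.5187, 0.038, 0.2424]
tool_rot: [0.068, 0.997, -0.005, 0.024]
force: [0.4, -1.0, 0.3]
finger_gap: 0.0
```

Emit:
{"method": "jog_arm", "body": {
  "commands": [
    [0,-0.7,0.15,-0.2,0],
    [0,-0.7,0.15,-0.4,0],
    [0,0,0,0,0]
  ]
}}

```text
t: 7.95
tcp_pos: [0.5028, 0.0405, 0.2386]
tool_rot: [0.068, 0.997, -0.006, 0.027]
force: [-0.6, -0.2, 0.2]
finger_gap: -0.002
```

Run:
```python
from h import *
s=manip.sense(); print(s['tcp_pos'],s['force'],s['t'])
p=snapshot('side')
print([(np.round(d['centre'],4).tolist(),round(d['score'],2)) for d in models.pinpoint(p,'knob')[:2]])
cv2.imwrite('pics/a6.png',cv2.resize(p['image'][120:270,220:420,::-1],None,fx=4,fy=4))
```

```text
[0.50284858 0.0404829  0.2386088 ] [-0.57143068 -0.17083822  0.18204092] 7.95
[([0.4809, 0.0425, 0.2702], 0.65)]
```

View pics/a6.png

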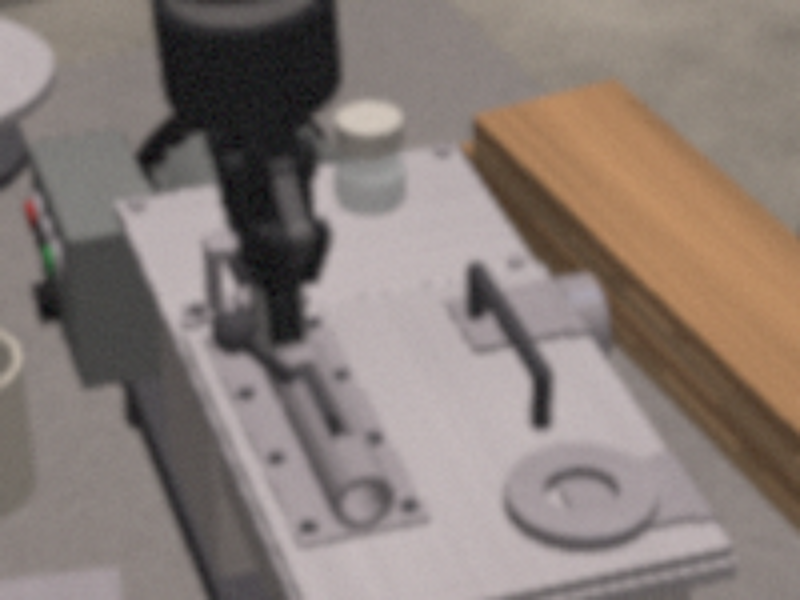

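The handle is turning: the knob is at (278,202) in the side view, tilted about 0.65 rad towards the front. I'll keep going forward and down.

Emit:
{"method": "jog_arm", "body": {
  "commands": [
    [0,-0.6,0.0,-0.5,0],
    [0,-0.5,0.0,-0.6,0],
    [0,-0.5,0.1,-0.5,0],
    [0,-0.4,0.1,-0.5,0]
  ]
}}

```text
t: 8.38
tcp_pos: [0.4866, 0.042, 0.2181]
tool_rot: [0.068, 0.997, -0.006, 0.031]
force: [0.2, -0.1, 0.7]
finger_gap: 0.001
```

Emit:
{"method": "jog_arm", "body": {
  "commands": [
    [0,-0.3,0,-0.4,0],
    [0,-0.1,0,-0.3,0]
  ]
}}

```text
t: 8.55
tcp_pos: [0.4837, 0.0423, 0.2121]
tool_rot: [0.068, 0.997, -0.006, 0.033]
force: [-4.9, 2.0, 35.6]
finger_gap: -0.001
```

The force has risen to 36 N upward, which fits the stem lying at its stop. I'll lift off straight up and then look.

Emit:
{"method": "jog_arm", "body": {
  "commands": [
    [0,0,0,1.5,0],
    [0,0,0,4,0],
    [0,0,0,4,0],
    [0,0,0,4,0],
    [0,-1.5,3.5,1,0],
    [0,-1.5,3.5,1,0],
    [0,-1.5,3.5,1,0],
    [0,-1.5,3.5,1,0]
  ]
}}

```text
t: 9.22
tcp_pos: [0.4196, 0.1802, 0.3892]
tool_rot: [0.076, 0.997, -0.006, 0.028]
force: [0.9, 1.0, -0.2]
finger_gap: -0.0
```

Emit:
{"method": "jog_arm", "body": {
  "commands": [
    [0,-1.5,3.5,0,0],
    [0,-1.5,3.5,0,0],
    [0,-1.5,3.5,0,0],
    [0,-1.5,3.5,0,0],
    [0,0,0,0,0],
    [0,0,0,0,0]
  ]
}}

```text
t: 9.72
tcp_pos: [0.3499, 0.3314, 0.3883]
tool_rot: [0.071, 0.997, -0.006, 0.028]
force: [0.6, -0.4, -0.7]
finger_gap: 0.005
```

Run:
```python
from h import *
s=manip.sense(); print(s['tcp_pos'],s['force'],s['t'])
o=[]
for c in ['side','top']:
    p=snapshot(c)
    for n in ['knob','die_ring','sample_jar','glaze_tub']:
        print(c,n,[(np.round(d['centre'],4).tolist(),round(d['score'],2)) for d in models.pinpoint(p,n)[:2]])
    im=p['image'][120:280,210:410,::-1] if c=='side' else p['image'][160:320,230:430,::-1]
    o.append(cv2.resize(im,None,fx=2,fy=2) if 0 else cv2.resize(im,(400,320),interpolation=cv2.INTER_CUBIC))
cv2.imwrite('pics/a7.png',np.hstack(o))
```

```text
[0.34993298 0.33140188 0.38832773] [ 0.57516657 -0.39752089 -0.7293995 ] 9.7167
side knob [([0.4617, 0.0468, 0.2323], 0.46)]
side die_ring [([0.404, 0.1312, 0.0003], 0.71), ([0.5264, 0.142, 0.2305], 0.55)]
side sample_jar [([0.6264, 0.2162, 0.204], 0.71)]
side glaze_tub [([0.3834, -0.0466, 0.0017], 0.7)]
top knob [([0.4639, 0.046, 0.2332], 0.59), ([0.4224, 0.3364, -0.0008], 0.57)]
top die_ring [([0.5971, -0.0714, 0.2112], 0.7)]
top sample_jar [([0.626, 0.2148, 0.2067], 0.55)]
top glaze_tub [([0.3797, -0.0479, -0.0009], 0.64)]
```

View pics/a7.png

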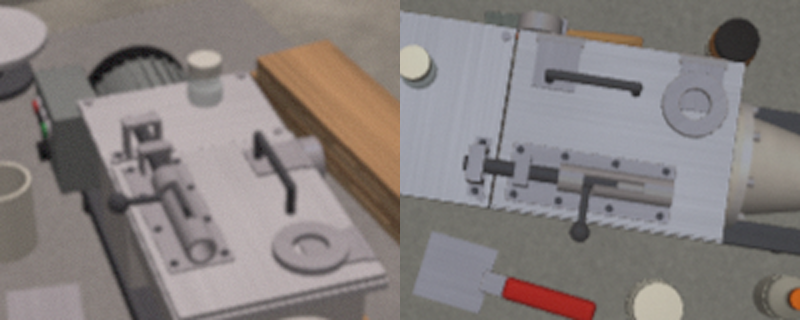

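The side view shows the handle lying level towards the front, with its knob at crop pixel (118,203). The top view shows the rod through the keeper at (478,165) and the knob out past the lid's front edge at (580,231). Both detectors put the knob at z ≈ 0.233, and it should be at 0.234. The arm is clear, so I'm handing in the job.

```bash
python3 -c "
from station import workorder
print(workorder.sign_off())"
```

```text
the job is handed in; nothing more can be done
None
```

The lid is locked, and I handed the job in at about 10 s of the 48 s allowed. I pushed the knob along its slot with the shut fingers until the bolt met its stop at 16 N. Then I pushed it over towards the front and down until the stem reached its stop at 36 N, and moved the arm clear.

**Last checks:**
- **Bolt and handle:** the pictures show the rod through the keeper and the handle level in the notch. Both cameras put the knob at z ≈ 0.233 m, against the 0.234 m expected with the handle right down.
- **Bystanders:** the sample jar and glaze tub were within about 5 mm of their starting positions in both views, and so was the die ring in the top view. I did not measure the other five; nothing came near them.
- **Arm:** the force sensor read about zero with the arm clear.

**What failed or disagreed:**
- **First push missed:** it passed over the knob without touching it. The pictures showed the fingertips about 20–25 mm higher than the reported TCP, so I went lower and repeated the push.
- **False detection:** in the final side view the network's best match for the die ring was a point on the table. I took it as false, because both final pictures show the ring still on the lid.

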